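# Vent the specimen drying chamber and crack its stuck lid

## Robot

A 7-joint arm with a two-finger parallel gripper is mounted at the origin on the work surface. World frame = base frame: x ahead of the robot, y to its left, z up, the work surface at z = 0. Lengths are in m, angles in rad, forces in N, time in s.
With the tool pointing down it reaches from about 0.425 to 0.95 m from the base axis. Payload 4.7 kg.
Tool frame: the origin (TCP) lies between the finger pads; the fingertips stand 25 mm ahead of it and the grasp point (between the pads) lies 6 mm ahead of it; x points along the fingers, z is the direction in which the jaws open and shut, and the axes are right-handed (so a half turn about x gives the same grasp; the last joint's range is limited). The gripper opens to 85 mm and grips with 20 to 120 N. Pads are 22 mm wide; open, the fingers measure 114 mm over their backs; the gripper's body (76 mm by 85 mm) begins 54 mm behind the grasp point. The pads swing forward as they close: fully open they stand 13 mm farther back than shut.
Start: joints at [1.112, 0.469, -0.049, 1.532, 0.024, 1.141, -0.082], TCP at [0.281, -0.614, 0.256] pointing down, gripper open.
Joint ranges: [-2.59, 2.59], [-0.33, 1.99], [-1.39, 1.29], [0.1, 2.45], [-1.04, 4.18], [0.21, 1.99], [-2.66, 2.66]. Speed limits (rad/s): [2.57, 2.57, 3.14, 3.14, 3.14, 3.14, 3.14].

## Interface

Orientations are given as a 3x3 rotation matrix whose columns are the frame's x, y, z axes.
In Python, from rig import * gives the robot as it stands. Calls block until the motion is done:
- movep(position, orientation): joint-space move of the TCP to a pose.
- move_l(position, attitude=None, feed=0.15, until_force=None): straight line of the TCP; attitude=None keeps the orientation; feed is the mean speed in m/s. With until_force (N) it stops when the force on the tool has changed by that much, and returns True; else False.
- move_joints(angles): joint-space move.
- command_gripper(opening, newtons=None): finger opening in m; newtons is the grip in N (None keeps the last); returns when the fingers have stopped.
- sleep(seconds).
- inverse_kinematics(position, orientation): joint angles nearest the present ones, or None.
- sense(): the state.
- camera(name): name is "scene" or "top" or "wrist"; returns (picture, depth): 480x640x3 uint8, red, green, blue; 480x640 float32, m along the optical axis (not along the pixel's ray), 0 where there is no reading.
- camera_params(name): a dict with "K" (3x3 intrinsics, pixels), "position" and "rotation" of the camera in the world; the wrist camera has in their place "tool_from_camera" (4x4, takes a point from camera to tool coordinates, whose origin is the TCP and whose axes are the tool frame's). Camera axes: x right, y down, z forward; pixel columns grow to the right and rows downward; lengths in m; the calibration is good to about 2 mm. A picture is of the moment at which its call begins: read the wrist's pose just before it. camera_params takes no time and is no camera call.
A pose or a line that the arm cannot do raises Unreachable and nothing moves.
- finish_job(): hands the job in, once; it reports no verdict.
The state is a dict: "time_s": time; "joint_pos": joint angles; "qd": joint speeds; "joint_efforts": joint torques, N m; "position": TCP position; "tcp_rot": TCP orientation; "wrist_force": force on the tool from outside, world axes, zero at the start; "ft_torque": the same for the moment, N m; "finger_gap": finger opening in m.
Only numpy, scipy, OpenCV 4.12 (cv2) and the standard library are available. Lean on these libraries where they do the work, as an engineer would, in place of code of your own. Each camera call takes 0.05 s, during which the arm holds its last target. There are 200 camera calls.

## Task

Press the green vent button fully down and let it come back up. Then take the drying chamber's stuck lid by its black handle, pull it free of its sticky gasket without letting it fly wide open, and hold its front edge between 10 and 30 mm above the rim so that the chamber airs slowly. Keep it there for about two seconds and finish while still holding the lid; leave the tube rack, the jar and the dishes alone.

Things in the scene. Friction and masses are not known exactly. Their poses are not given: they have to be found in the camera images.
- chamber: White drying chamber, an open-topped box 200 x 200 mm and 110 mm high, fixed to the bench, with a blue-framed clear lid hinged on top. Origin at the centre of its underside; its x axis points from the front (handle side, with a small round gauge) to the hinge side, z up. Its place and yaw vary.
- lid (a joint): Lid hinge angle, rad: 0 shut, grows as the front edge (200 mm from the hinge) rises; 0.05 to 0.15 is 10 to 30 mm; stop at 1.5. The sticky gasket's pull at the handle peaks at about 10 N (up to 20 N if gripped tightly at a fixed angle) within 0.015 rad, then drops suddenly; past 0.035 only the lid's weight, 2 to 3 N, is left. Let go, the lid falls back to under 7 mm or right down.
- handle (a point): Centre of the black rubber block handle standing on the lid near its front edge, on the middle line: 20 mm along the chamber's x, 24 mm wide along the chamber's y, 45 mm tall. This point is 22.5 mm above the lid's upper face (which is 126 mm above the bench when shut) and 178 mm in front of the hinge line. It moves with the lid; its axes are parallel to the chamber's when shut.
- lid_hinge (a point): Middle of the lid's hinge line, at the chamber's back upper edge, 110 mm above the bench and 100 mm behind the chamber's centre; the hinge line runs along the chamber's y.
- pod: Grey vent valve pod, 100 x 100 x 45 mm, fixed to the bench, with the green button on the middle of its top. Origin at the centre of its underside. It stands to the left or right of the chamber.
- vent (a joint): Travel in m of the green vent button: 0 up, 0.006 fully down. A spring returns it; fully down takes about 5 N.
- vent_top (a point): Centre of the top face of the green round button (36 mm across), which is pressed straight down; it moves with the button.
- tube_rack: Red test tube rack, 70 x 110 x 60 mm with capped tubes to 96 mm high, loose; a bystander. Origin at the centre of its underside.
- jar: Loose closed jar, 60 mm across and 85 mm tall; a bystander. Origin at the centre of its underside.
- dishes: Two stacked round glass dishes, 90 mm across and 25 mm high together, loose; bystanders. Origin at the centre of their underside.
Not all that is in view belongs to the job. Several things look just like the pod: the one meant starts nearest to the robot's base.

How it is judged:
By the outcome, as a careful person would: the job done as asked, in the order asked, and still so for the second after the job is handed in, while the arm keeps its last pose, push and grip.
It also fails if it takes over 51 s, if anything falls off the work surface, if the arm or the gripper's body presses on something with over 40 N, if the wrist force passes 120 N, or if a joint passes its speed limit or range.

## Working session

There is one attempt and no reset: what is moved stays moved. The work goes in short steps, each a Python script; the robot and the scene stay as the last script left them, time stands still between calls to the robot, and variables do not carry over. Pictures are saved under pics/ and viewed, about 8 in all and at most 12, crops included, and the job is handed in when it is done.

```bash
mkdir -p pics
cat > h.py <<'E'
from rig import *
import numpy as np, cv2
def cloud(name):
    s=sense(); im,d=camera(name); p=camera_params(name); K=np.array(p["K"])
    v,u=np.mgrid[:480,:640]
    c=np.stack([(u-K[0,2])/K[0,0]*d,(v-K[1,2])/K[1,1]*d,d],-1)
    if "position" in p: R,t=np.array(p["rotation"]),np.array(p["position"])
    else:
        T=np.array(p["tool_from_camera"]); Rt=np.array(s["tcp_rot"])
        R=Rt@T[:3,:3]; t=Rt@T[:3,3]+np.array(s["position"])
    P=c@R.T+t; P[d<=0]=np.nan
    return im,P
def save(im,n): cv2.imwrite("pics/"+n,cv2.cvtColor(im,cv2.COLOR_RGB2BGR))
E
python3 - <<'E'
from h import *
for n in("scene","top"):
    im,P=cloud(n); save(im,n+".png"); np.savez(n,im=im,P=P); p=camera_params(n);print(n,p["position"])
    hsv=cv2.cvtColor(im,cv2.COLOR_RGB2HSV)
    for c,lo,hi in(("green",(45,100,50),(85,255,255)),("blue",(95,100,50),(130,255,255)),("black",(0,0,0),(180,255,45))):
        m=cv2.inRange(hsv,lo,hi); k,l,st,ce=cv2.connectedComponentsWithStats(m)
        for i in range(1,k):
            if st[i,4]>60: print(c,st[i],ce[i].round(),np.nanmedian(P[l==i],0).round(3))
s=sense();print(s["position"],s["time_s"],s["tcp_rot"])
E
```

```text
scene [1.23156599 0.55050133 1.45217121]
green [404 254  14  13 131] [410. 260.] [0.492 0.371 0.064]
green [521 261  14  13 133] [527. 267.] [0.344 0.649 0.065]
green [414 320  14  14 156] [420. 326.] [0.648 0.48  0.065]
blue [ 252  184   87   74 2247] [297. 220.] [0.571 0.062 0.124]
blue [472 402  61  20 139] [502. 413.] [0.72  0.751 0.01 ]
black [134   0  51  34 856] [159.  12.] [ 0.295 -0.588  0.327]
black [341   0  31  38 492] [356.  18.] [ 0.065 -0.067  0.377]
black [523   0  52  96 867] [550.  41.] [-0.314  0.408  0.203]
black [ 39   6  36  28 509] [59. 23.] [ 0.396 -0.965  0.201]
black [360  39  20  14 127] [368.  44.] [ 0.055 -0.026  0.301]
black [ 63  48  28  19 151] [78. 60.] [ 0.39  -0.974  0.032]
black [ 359   51   45   56 1718] [380.  81.] [0.061 0.028 0.182]
black [356  97  43  19 200] [375. 109.] [0.054 0.021 0.045]
black [ 11 102  46  42 229] [ 34. 123.] [ 0.665 -0.913  0.017]
black [ 73 136  46  46 288] [ 96. 159.] [ 0.667 -0.64   0.014]
black [298 184  10  14 109] [303. 190.] [0.507 0.034 0.161]
black [  0 222  24  24 103] [ 11. 232.] [ 0.9   -1.164 -0.576]
black [4
[... 507 characters left out ...]
1.653 -0.674]
black [585 181  11  57 208] [590. 211.] [ 0.637 -0.64   0.015]
black [194 207  16  16  66] [204. 217.] [0.631 0.466 0.058]
black [360 252  10  11  80] [364. 257.] [0.496 0.032 0.17 ]
black [152 304   9  33  87] [156. 320.] [0.349 0.599 0.03 ]
black [128 315  17  19 117] [138. 324.] [0.342 0.635 0.058]
black [  0 337  22  37 369] [ 12. 354.] [0.268 0.983 0.034]
black [ 352  423   66   57 1859] [381. 451.] [0.057 0.013 0.243]
black [401 464  79  16 729] [430. 473.] [ 0.06  -0.052  0.38 ]
[ 0.28106232 -0.61316885  0.25536263] 0.1 [[-8.19641845e-04  9.09050281e-01  4.16685630e-01]
 [ 1.60814695e-03  4.16686430e-01 -9.09048862e-01]
 [-9.99998371e-01 -7.50027630e-05 -1.80342007e-03]]
```

View pics/scene.png

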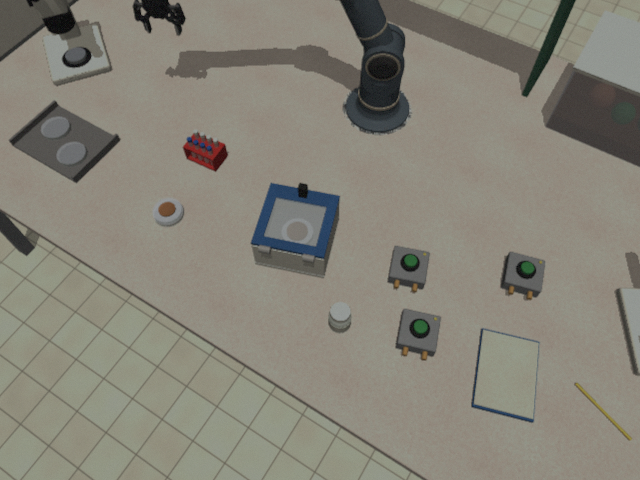

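View pics/top.png

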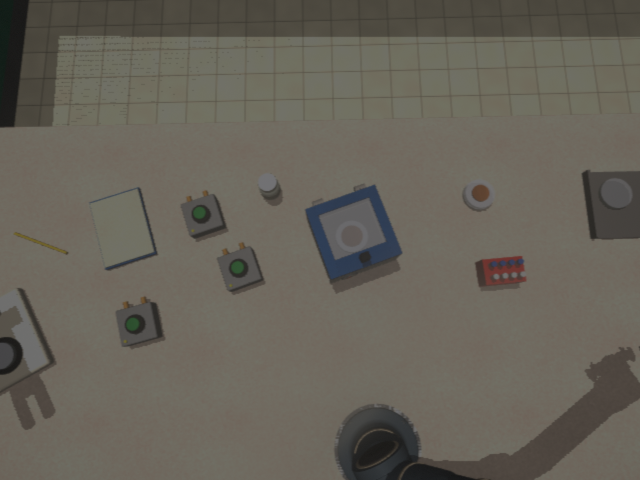

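Run:
```python
from h import *
for n in("scene","top"):
    z=np.load(n+".npz"); im,P=z["im"],z["P"]
    hsv=cv2.cvtColor(im,cv2.COLOR_RGB2HSV)
    b=(cv2.inRange(hsv,(95,100,50),(130,255,255))>0)&(abs(P[...,2]-.124)<.006)&(P[...,1]<.3)
    r=cv2.minAreaRect(P[b][:,:2].astype(np.float32)); print(n,"lid",r,cv2.boxPoints(r).round(3).tolist())
    m=(P[...,2]>.14)&(P[...,2]<.2)&(abs(P[...,0]-.5)<.06)&(abs(P[...,1]-.033)<.05)
    Q=P[m]; t=Q[Q[:,2]>.166]; print("handle",len(t),t.mean(0),t.min(0),t.max(0))
    for x,y in((.648,.48),(.492,.371),(.343,.649)): print("r",np.hypot(x,y))
```

```text
scene lid ((0.5744977593421936, 0.055333517491817474), (0.2060069888830185, 0.1981857270002365), 18.95064353942871) [[0.4449999928474426, 0.11599999666213989], [0.5090000033378601, -0.07199999690055847], [0.7039999961853027, -0.004999999888241291], [0.6399999856948853, 0.18299999833106995]]
handle 44 [0.50205386 0.03075528 0.16951714] [0.49080557 0.01526103 0.1660243 ] [0.51558005 0.04139944 0.17422849]
r 0.8064142855877493
r 0.6162020772441457
r 0.7340640299047488
top lid ((0.5717560052871704, 0.056002721190452576), (0.19585943222045898, 0.19516530632972717), 18.938146591186523) [[0.44699999690055847, 0.11699999868869781], [0.5109999775886536, -0.06800000369548798], [0.6959999799728394, -0.004999999888241291], [0.6330000162124634, 0.18000000715255737]]
handle 73 [0.49779068 0.02902072 0.17110594] [0.48686549 0.01762441 0.16631217] [0.50967925 0.04036539 0.17576313]
r 0.8064142855877493
r 0.6162020772441457
r 0.7340640299047488
```

The scene view shows the chamber's blue lid at about (297,220) with its black handle at (303,190). The top view shows three pods, and the nearest to the base is the one at pixel (237,267), world (0.491, 0.371). Handle, lid and sizes agree with the given dimensions (yaw about 0.33), so I'll go to the button.

```bash
cat >> h.py <<'E'
YAW=0.3306
def down(yaw,flip=1):   # tool x down, z (jaws) along chamber y
    z=flip*np.array([-np.sin(yaw),np.cos(yaw),0]); x=np.array([0,0,-1.]); return np.stack([x,np.cross(z,x),z],1)
E
python3 - <<'E'
from h import *
s=sense(); p=np.array(s["position"])
move_l(p+[0,0,.1],feed=.3)
best=None
for f in(1,-1):
    q=inverse_kinematics([.491,.371,.2],down(YAW,f)); print(f,q)
    if q is not None and (best is None or abs(q[6])<best[0]): best=(abs(q[6]),f)
f=best[1]
movep([.491,.371,.27],down(YAW,f)); command_gripper(0.0,60)
im,P=cloud("wrist"); save(im,"w1.png")
m=cv2.inRange(cv2.cvtColor(im,cv2.COLOR_RGB2HSV),(45,100,50),(85,255,255))>0
print("green",m.sum(),np.nanmedian(P[m],0),np.nanmin(P[m],0),np.nanmax(P[m],0)); s=sense(); print(f,s["time_s"],s["position"],s["wrist_force"])
E
```

```text
1 [-0.05290718  0.61317998 -0.96321378  1.70387072  0.55210699  1.12172066
  0.72099868]
-1 [-0.01654205  0.64516504 -1.03217655  1.70201614  0.60169902  1.14796321
 -2.46003048]
green 1216 [0.48622361 0.37127256 0.06737036] [0.33621468 0.35144218 0.0558131 ] [0.5095026  0.64820063 0.06970632]
1 4.9167 [0.49097537 0.37101845 0.27001607] [-0.10982536 -0.04363709  0.22743064]
```

View pics/w1.png

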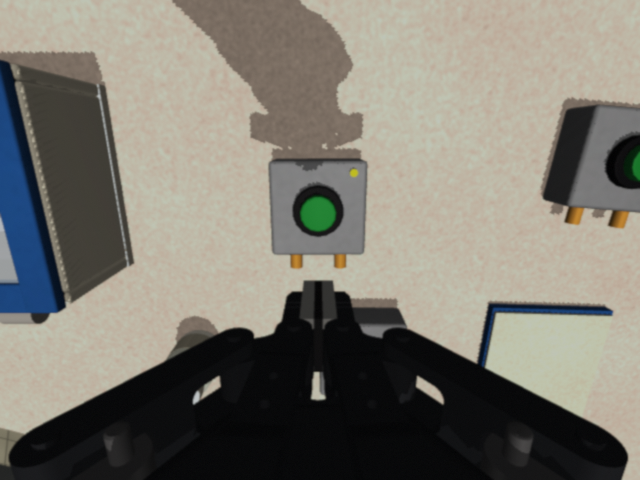

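The wrist view shows the nearest pod's button at (318,213), on the fingers' middle line, with the top at z of about 0.068. Next I press it.

Run:
```python
from h import *
move_l([.489,.371,.11],feed=.2); s0=sense()
for i in range(1):
    r=move_l([.489,.371,.075],feed=.02,until_force=14); s=sense()
    print(r,s["position"],np.array(s["wrist_force"])-s0["wrist_force"])
sleep(.3); s=sense(); print(s["position"],s["wrist_force"])
im,P=cloud("top"); 
move_l([.489,.371,.15],feed=.1)
im,P=cloud("wrist"); m=(cv2.inRange(cv2.cvtColor(im,cv2.COLOR_RGB2HSV),(45,100,50),(85,255,255))>0)&(abs(P[...,0]-.489)<.05)&(abs(P[...,1]-.371)<.05)
print("green now",np.nanmedian(P[m],0))
move_l([.489,.371,.30],feed=.3); command_gripper(.06)
H=np.array([.499,.031]); movep([*H,.27],down(YAW))
im,P=cloud("wrist"); save(im,"w2.png")
hsv=cv2.cvtColor(im,cv2.COLOR_RGB2HSV)
m=(P[...,2]>.162)&(P[...,2]<.18)&(np.hypot(P[...,0]-H[0],P[...,1]-H[1])<.03)
print("handle",m.sum(),P[m].mean(0),cv2.minAreaRect(P[m][:,:2].astype(np.float32)))
b=(cv2.inRange(hsv,(95,100,50),(130,255,255))>0)&(abs(P[...,2]-.124)<.006)
r=cv2.minAreaRect(P[b][:,:2].astype(np.float32)); print("lid",r)
s=sense(); print(s["time_s"],s["position"],s["finger_gap"],s["wrist_force"])
```

```text
True [0.48897722 0.37103025 0.08613978] [-0.3865863  -2.17474734  5.28202605]
[0.4889798  0.37101324 0.08610049] [-0.63173126 -1.3524305   6.63084132]
green now [0.48780154 0.36827704 0.06753042]
handle 1022 [0.49589104 0.0270857  0.17077446] ((0.4969204366207123, 0.02748902514576912), (0.019407736137509346, 0.023536857217550278), 18.555625915527344)
lid ((0.568418025970459, 0.05206656455993652), (0.19470930099487305, 0.19841104745864868), 18.81964874267578)
10.8333 [0.49921666 0.03252939 0.270464  ] 0.05968997644050695 [ 0.10244897  0.67835895 -0.75486552]
```

View pics/w2.png

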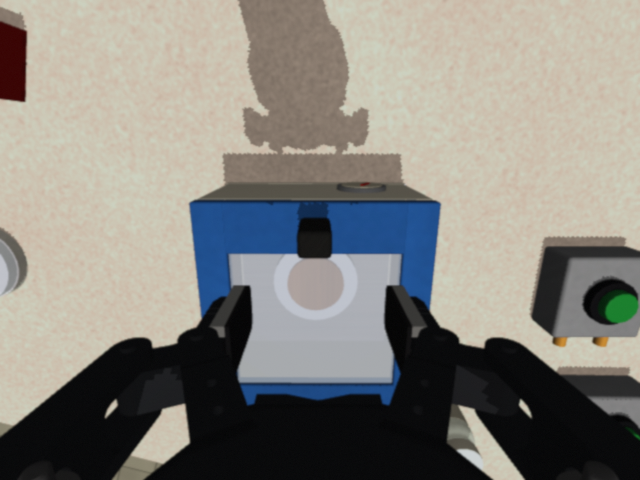

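The handle sits at (315,238), centred between the open jaws to within about 1 mm. The press stopped at 14 N after about 6 mm of travel, which fits the bottom stop, and the button top is back at its old height. Next I grasp the handle.

```bash
cat >> h.py <<'E'
from scipy.spatial.transform import Rotation as Ro
ex=np.array([np.cos(YAW),np.sin(YAW),0]); ey=np.array([-np.sin(YAW),np.cos(YAW),0])
G0=np.array([.4975,.0285,.158]); HG=G0+.178*ex; HG[2]=.110
def pose(th,p0=G0):
    R=Ro.from_rotvec(th*ey).as_matrix(); return HG+R@(p0-HG), R@down(YAW)
E
python3 - <<'E'
from h import *
move_l([*G0[:2],.20],down(YAW),feed=.15)
s=sense(); print(s["wrist_force"])
print(move_l(G0,feed=.05,until_force=8)); s=sense(); print(s["position"],s["wrist_force"])
command_gripper(0.0,45); s=sense(); print(s["time_s"],s["position"],s["finger_gap"],s["wrist_force"],s["ft_torque"])
E
```

```text
[0.56013746 0.32478538 0.56572274]
False
[0.49772301 0.0286493  0.1582526 ] [ 0.43239413 -0.17408244 -0.0723559 ]
12.85 [0.49745635 0.02893049 0.15832881] 0.023209587891440415 [-1.88466494  0.69757166  3.56632965] [ 0.18494614  0.25141773 -0.07192856]
```

Run:
```python
from h import *
for th in(.005,.01,.015,.02,.03,.045,.06,.08,.1):
    move_l(*pose(th),feed=.012); s=sense()
    p=np.array(s["position"]); print(th,round(s["time_s"],2),p.round(4),"err",((p-pose(th)[0])*1e3).round(1),np.round(s["wrist_force"],1),round(s["finger_gap"],4))
    if abs(s["wrist_force"][2])>60: break
im,P=cloud("scene"); save(im[120:320,200:440].repeat(3,0).repeat(3,1),"s2.png")
hsv=cv2.cvtColor(im,cv2.COLOR_RGB2HSV)
b=(cv2.inRange(hsv,(95,100,50),(130,255,255))>0)&(P[...,2]>.10)&(P[...,2]<.2)&(P[...,1]<.3)
Q=P[b]; u=(Q-HG)@ex
A=np.c_[u,np.ones(len(u))]; c=np.linalg.lstsq(A,Q[:,2],rcond=None)[0]; print("slope",-c[0],"z at hinge/front",c[1],c[1]-.2*c[0])
```

```text
0.005 13.1 [0.4976 0.029  0.1588] err [-0.1  0.4 -0.1] [-0.9  1.6 -0.3] 0.0232
0.01 13.35 [0.4978 0.029  0.1596] err [-0.2  0.3 -0.2] [-2.1  3.3 -1.5] 0.0233
0.015 13.6 [0.4979 0.029  0.1604] err [-0.3  0.3 -0.3] [-0.9  4.6 -4.8] 0.0236
0.02 13.85 [0.4984 0.0292 0.1619] err [-0.1  0.4  0.3] [-1.3  4.6 -0.6] 0.0234
0.03 14.15 [0.4989 0.0294 0.1636] err [-0.1  0.4  0.3] [-1.4  5.3 -1.2] 0.0231
0.045 14.53 [0.4997 0.0296 0.1662] err [-0.   0.4  0.2] [-2.2  4.3 -0.9] 0.0234
0.06 14.92 [0.5005 0.0299 0.1688] err [-0.1  0.4  0.3] [-2.5  4.8 -1.2] 0.0233
0.08 15.38 [0.5016 0.0303 0.1723] err [-0.   0.3  0.3] [-2.5  3.9 -1.3] 0.0235
0.1 15.83 [0.5028 0.0307 0.1758] err [-0.1  0.4  0.2] [-2.   4.4 -1.2] 0.0237
slope 0.09925914203353356 z at hinge/front 0.12493139876656946 0.14478322717327619
```

View pics/s2.png

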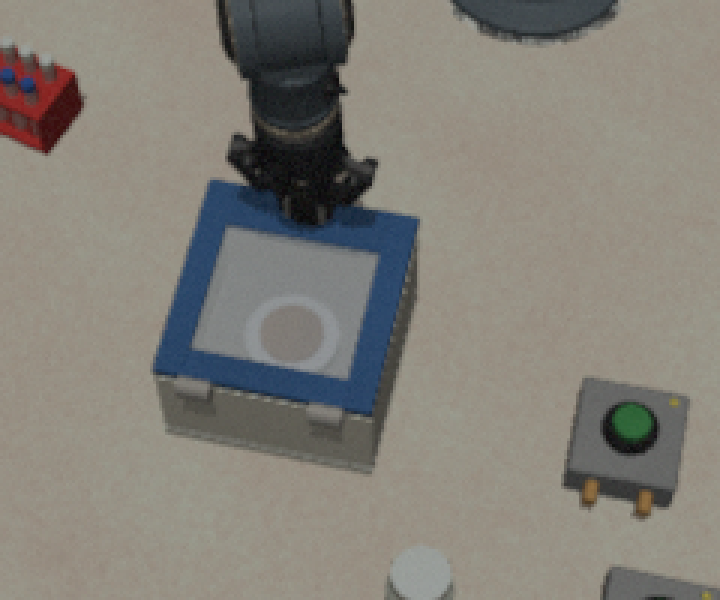

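The crop shows the lid slightly raised, with the gripper on the handle at about (305,205). Measured slope is 0.099 rad, or about 20 mm at the front edge. I'll hold, recheck and finish.

Run:
```python
from h import *
sleep(2.5)
im,P=cloud("scene"); hsv=cv2.cvtColor(im,cv2.COLOR_RGB2HSV)
b=(cv2.inRange(hsv,(95,100,50),(130,255,255))>0)&(P[...,2]>.10)&(P[...,2]<.2)&(P[...,1]<.3)
Q=P[b]; print("slope",-np.polyfit((Q-HG)@ex,Q[:,2],1)[0]); s=sense(); print(s["time_s"],s["position"],s["finger_gap"],s["wrist_force"])
finish_job()
```

```text
slope 0.09823899399839715
18.4333 [0.50283681 0.03071831 0.17578572] 0.02357144117182906 [-1.81710359  5.04110374 -1.8480779 ]
the job is handed in; nothing more can be done
```

The job is handed in at 18.4 s. The button was pressed, and the lid is free of its gasket and still held about 20 mm open.

- **Button:** I pressed the green button on the pod nearest the base. The press stopped on the 14 N force limit after about 6 mm of travel. The force then settled at about 6.6 N, above the 5 N needed for fully down. I judged fully down from force and travel only, without a picture of the button pressed. After I released it, its top measured 67.5 mm, about the 67.4 mm before the press.
- **Lid:** I gripped the handle across its 24 mm width at 45 N and lifted it slowly along the hinge arc. The sudden drop in pull came between 0.015 and 0.02 rad, and the arm kept following its path without a jump.
- **Hold:** After 2.5 s the lid angle measured 0.098 rad from the camera (0.10 commanded), and the fingers were still closed on the handle.
- **Failed or disagreed:** No check failed. The three views placed the handle within about 5 mm of each other, and I used a middle value. A sideways force of about 5 N remained in the grip while holding. I did not re-measure the rack, jar and dishes, but the gripper never went down near them.

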